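Unload the sprung cheese press and rack the tray

ROBOT

A 6-joint arm with a two-finger parallel gripper is mounted at the origin on the work surface. World frame = base frame: x ahead of the robot, y to its left, z up, the work surface at z = 0. Lengths are in mm, angles in rad, forces in N, time in s.
With the tool pointing down it reaches from about 325 to 875 mm from the base axis. Payload 4.4 kg.
Tool frame: the origin (TCP) lies on the centre line of the jaws, within the pads' length; the fingertips stand ahead of it and the grasp point (between the pads) lies 6 mm ahead of it (ctrl.tcp_to_tips is the z of the fingertips in the tool frame, in mm); z points along the fingers, y is the direction in which the jaws open and shut (so a half turn about z gives the same grasp; the last joint's range is limited). The gripper opens to 85 mm and grips with 20 to 120 N. Pads are 22 mm wide; open, the fingers measure 114 mm over their backs; the gripper's body (76 mm by 85 mm) begins 54 mm behind the grasp point. The pads swing forward as they close: fully open they stand 13 mm farther back than shut.
Start: joints at [-1.448, 0.207, 1.542, -0, 1.393, -0.15], TCP at [154.909, -553.742, 226.882] pointing down, gripper open.
Joint ranges: [-2.73, 2.73], [-0.86, 2.22], [0.23, 2.46], [-1.11, 4.25], [0.08, 2.63], [-2.82, 2.82]. Speed limits (rad/s): [2.79, 2.79, 3.14, 3.14, 3.14, 3.14].

INTERFACE

Orientations are given as a 3x3 rotation matrix whose columns are the frame's x, y, z axes.
In Python, from plant import ctrl, sensors, optics gives the robot as it stands. Calls block until the motion is done:
- ctrl.move_ptp(position, orientation): joint-space move of the TCP to a pose.
- ctrl.move_l(position, rot=None, vel=150, threshold=None): straight line of the TCP; rot=None keeps the orientation; vel is the mean speed in mm/s. With threshold (N) it stops when the force on the tool has changed by that much, and returns True; else False.
- ctrl.set_joints(angles): joint-space move.
- ctrl.gripper_to(opening, force=None): finger opening in mm; force is the grip in N (None keeps the last); returns when the fingers have stopped.
- ctrl.hold(seconds).
- ctrl.solve_ik(position, orientation): joint angles nearest the present ones, or None.
- sensors.read_state(): the state.
- optics.grab_frame(name): name is "side" or "top"; returns (picture, depth): 480x640x3 uint8, red, green, blue; 480x640 float32, mm along the optical axis (not along the pixel's ray), 0 where there is no reading.
- optics.camera_params(name): a dict with "mtx" (3x3 intrinsics, pixels), "R" (3x3) and "t" (3): a world point X has camera coordinates R X + t. Camera axes: x right, y down, z forward; pixel columns grow to the right and rows downward; lengths in mm; the calibration is good to about 2 mm. A picture is of the moment at which its call begins. camera_params takes no time and is no camera call.
A pose or a line that the arm cannot do raises ctrl.MotionError and nothing moves.
- ctrl.finish_job(): hands the job in, once; it reports no verdict.
The state is a dict: "t": time; "q": joint angles; "qvel": joint speeds; "tau": joint torques, N m; "eef_pos": TCP position; "eef_rot": TCP orientation; "force": force on the tool from outside, world axes, zero at the start; "wrist_torque": the same for the moment, N m; "grip_width": finger opening in mm.
Only numpy, scipy, OpenCV 4.12 (cv2) and the standard library are available. Lean on these libraries where they do the work, as an engineer would, in place of code of your own. Each camera call takes 0.05 s, during which the arm holds its last target.

TASK

Unload the bench cheese press: lift its sprung arm by the blue handle until it stays up by itself, take the press plate off by its blue handle and lay it flat, handle up, in the grey wash tub. Stand every filled mould upright on the mat of the wire carrying tray while the tray is still on the bench, then carry the loaded tray level by its handle and set it down squarely in the middle on top of the low ripening rack, leaving the press arm up. Don't knock the bottle, the bowl or the spare moulds.

Things in the scene. Friction and masses are not known exactly. Their poses are not given: they have to be found in the camera images.
- press: Fixed metal bench press. Origin: underside of the bed, under the middle of the mould row; y along the row to the column. Bed 130 (x) by 345 mm (y -145 to 200), top 14 mm high. White stop blocks at y = -130, 130 (8 thick, 60 wide), tops 58 mm above the bench, carry the plate. Column at y 153 to 193, 56 wide, 104 high. Four mould places on the bed: x 0, y -91.5, -30.5, 30.5, 91.5; some empty.
- press_arm (a joint): Press arm angle, rad: 0 closed, level from the pivot to -y of the press, two feet pressing on the plate; grows as lifted, stop at 1.65. Springs pull it shut below about 1.25 (some 10 N at the handle at first, less higher up); beyond that over-centre point it swings open to the stop, damped, and stays. Open, it stands at the column end up to 0.35 m above the bench: go round it.
- press_pivot (a point): Pivot of the press arm: in the press frame at (0, 165, 84) mm; the axis is the press's x.
- press_handle (a point): Middle of the blue round handle bar at the arm's free end: 16 mm thick, 84 long along the press's x. Closed: 120 mm above the bench, 255 from the pivot to -y of the press and 36 above it; moves on an arc of 258 mm about the pivot. Two arm bars join it from the pivot side, 44 mm clear between them; the plate lies 52 mm below. Grip it from above across the bar, which can turn in the fingers.
- plate: White press plate 70 (x) by 272 (y) by 10 mm, about 0.32 kg, at first held by the arm on the stop blocks, underside 58 mm above the bench. Origin: centre of its underside. Blue handle bar over its middle: 14 mm thick (x), 64 long (y), 38 to 56 mm above the origin, on posts at y -26 and 26; between the two arm bars while the arm is closed.
- mould1: Filled cheese mould: white perforated cup with cheese to the brim, a plain cylinder 56 mm across and 42 mm tall, about 0.13 kg. Origin: centre of its underside; z up. At the start it stands on the press bed under the plate; absent in some runs.
- mould2: Filled cheese mould: white perforated cup with cheese to the brim, a plain cylinder 56 mm across and 42 mm tall, about 0.13 kg. Origin: centre of its underside; z up. At the start it stands on the press bed under the plate; absent in some runs.
- mould3: Filled cheese mould: white perforated cup with cheese to the brim, a plain cylinder 56 mm across and 42 mm tall, about 0.13 kg. Origin: centre of its underside; z up. At the start it stands on the press bed under the plate; absent in some runs.
- mould4: Filled cheese mould: white perforated cup with cheese to the brim, a plain cylinder 56 mm across and 42 mm tall, about 0.13 kg. Origin: centre of its underside; z up. At the start it stands on the press bed under the plate; absent in some runs.
- tray: Loose wire tray with white mat, 240 (x) by 210 mm (y), 0.4 kg. Origin: centre of its underside. Mat top at 10 mm, rim to 24 mm (inside 232 by 202 mm). A bail stands over its centre line along x: wire posts at x -118 and 118, bar with its middle 95 mm above the origin. Room for two moulds on each side of the bail, for instance at x -54 or 54, y -54 or 54 mm.
- tray_handle (a point): Middle of the blue grip of the tray's bail: 100 mm long (tray x), 14 mm thick (tray y), 20 mm tall, 95 mm above the tray's underside.
- rack: Fixed low ripening rack of steel wire with cheeses on its lower level, 260 mm (x) by 240 mm (y), 70 mm tall; flat wire top. Origin: centre of its underside on the bench. It may be on the left or the right, the tray on the other side.
- rack_top (a point): Centre of the rack's top surface, 70 mm above the bench; x along its longer side, as the tray's.
- tub: Fixed open grey wash tub, 130 mm (x) by 320 mm (y) by 40 mm tall, walls and floor 4 mm. Origin: centre of its underside.
- rennet: Bystander: brown bottle, 56 mm across, 120 mm tall, on the bench beyond the press. Origin: centre of its underside.
- bowl: Bystander: small steel bowl, 90 mm across, 45 mm tall, on the bench beyond the press. Origin: centre of its underside.
- spare_moulds: Bystander: stack of empty white moulds, 58 mm across, 56 mm tall, on the bench beyond the press. Origin: centre of its underside.

How it is judged (in metres and radians):
On the way, in this order (a step that is already met when the one before it is completed fails the run):
1. the press arm is up and stays there, the plate still in its place (value of joint press_arm above 1.35 rad and distance of plate from where it was at the start of the episode below 0.06 m), for 0.3 s.
2. every mould stands upright on the tray's mat, the tray still level on the bench (x of mould1 in the frame of tray between -0.1 and 0.1 m and y of mould1 in the frame of tray between -0.085 and 0.085 m and z of mould1 in the frame of tray between 0.004 and 0.016 m and angle between each of mould1, mould2, mould3, mould4's own z axis and vertical below 0.15 rad and x of mould2 in the frame of tray between -0.1 and 0.1 m and y of mould2 in the frame of tray between -0.085 and 0.085 m and z of mould2 in the frame of tray between 0.004 and 0.016 m and x of mould3 in the frame of tray between -0.1 and 0.1 m and y of mould3 in the frame of tray between -0.085 and 0.085 m and z of mould3 in the frame of tray between 0.004 and 0.016 m and x of mould4 in the frame of tray between -0.1 and 0.1 m and y of mould4 in the frame of tray between -0.085 and 0.085 m and z of mould4 in the frame of tray between 0.004 and 0.016 m and height (world z) of tray below 0.01 m and angle between tray's own z axis and vertical below 0.05 rad), for 0.3 s.
At the end, for the whole second after the job is handed in: Arm up (over 1.35 rad); plate flat (0.12 rad) on the tub floor, handle up; every mould upright (0.15 rad) on the mat; tray at rest on the rack top, centre within 30 mm of the rack's, long side within 0.2 rad of the rack's, either way round (value of joint press_arm above 1.35 rad and x of plate in the frame of tub between -0.04 and 0.04 m and y of plate in the frame of tub between -0.06 and 0.06 m and z of plate in the frame of tub between -0.004 and 0.012 m and angle between plate's own z axis and vertical below 0.12 rad and x of mould1 in the frame of tray between -0.1 and 0.1 m and y of mould1 in the frame of tray between -0.085 and 0.085 m and z of mould1 in the frame of tray between 0.004 and 0.016 m and angle between each of mould1, mould2, mould3, mould4's own z axis and vertical below 0.15 rad and x of mould2 in the frame of tray between -0.1 and 0.1 m and y of mould2 in the frame of tray between -0.085 and 0.085 m and z of mould2 in the frame of tray between 0.004 and 0.016 m and x of mould3 in the frame of tray between -0.1 and 0.1 m and y of mould3 in the frame of tray between -0.085 and 0.085 m and z of mould3 in the frame of tray between 0.004 and 0.016 m and x of mould4 in the frame of tray between -0.1 and 0.1 m and y of mould4 in the frame of tray between -0.085 and 0.085 m and z of mould4 in the frame of tray between 0.004 and 0.016 m and horizontal distance between tray and rack_top below 0.03 m and z of tray in the frame of rack_top between -0.006 and 0.006 m and angle between the x axis of tray and the x axis of rack, either way round below 0.2 rad and angle between tray's own z axis and vertical below 0.06 rad and linear speed of each of tray, plate below 0.03 m/s); the robot touches nothing.
It fails at once if the tray tilted more than 0.3 rad (angle between tray's own z axis and vertical above 0.3 rad).
It fails at once if a bystander (bottle, bowl or spare moulds) moved more than 40 mm (distance of any of rennet, bowl, spare_moulds from where it was at the start of the episode above 0.04 m).
Of mould1, mould2, mould3, mould4 only 2 to 4 are there at a start; the rules pass over those that are not, and their reading is None.
At some moment in a run one of tray, mould1, mould2, mould3, mould4 may be knocked a few centimetres aside while the robot is not near it.
It also fails if it takes over 210 s, if anything falls off the work surface, if the arm or the gripper's body presses on something with over 40 N, if the wrist force passes 120 N, or if a joint passes its speed limit or range.

## Working session

There is one attempt and no reset: what is moved stays moved. The work goes in short steps, each a Python script; the robot and the scene stay as the last script left them, time stands still between calls to the robot, and variables do not carry over. Pictures are saved under pics/ and viewed, and the job is handed in when it is done.

```bash
ls; mkdir -p pics
python3 - <<'E'
from plant import ctrl,sensors,optics
import cv2,numpy as np
for n in("top","side"):
    p,d=optics.grab_frame(n); cv2.imwrite(f"pics/{n}0.png",p[:,:,::-1]); np.save(f"{n}0.npy",d)
    c=optics.camera_params(n); print(n,c, -c["R"].T@c["t"])
s=sensors.read_state(); print(s["t"],ctrl.tcp_to_tips,s["eef_rot"],s["force"])
E
```

```text
pics
top {'mtx': array([[612.96098186,   0.        , 325.65470576],
       [  0.        , 612.96098186, 241.70314456],
       [  0.        ,   0.        ,   1.        ]]), 'R': array([[-0.03259844, -0.99945463,  0.00527082],
       [-0.97774561,  0.03079597, -0.20752141],
       [ 0.20724592, -0.0119184 , -0.97821628]]), 't': array([  16.38451069,  607.54578938, 1465.30927302])} [ 290.87997257   15.12975119 1559.38178012]
side {'mtx': array([[623.78914259,   0.        , 312.16193728],
       [  0.        , 623.78914259, 243.87782204],
       [  0.        ,   0.        ,   1.        ]]), 'R': array([[ 0.74441016, -0.66767563, -0.00792311],
       [-0.51762078, -0.56953276, -0.63851482],
       [ 0.42180831,  0.47941808, -0.76956874]]), 't': array([-457.3449969 ,  399.4786983 , 1059.75676047])} [ 100.21653063 -585.90845806 1067.00515168]
0.1 25.0 [[ 9.63029814e-01  2.69394732e-01 -2.34665089e-04]
 [ 2.69394630e-01 -9.63027648e-01  2.06952571e-03]
 [ 3.31530356e-04 -2.05623248e-03 -9.99997831e-01]] [ 0.27914547 -0.38014999 -0.22854466]
```

View pics/top0.png

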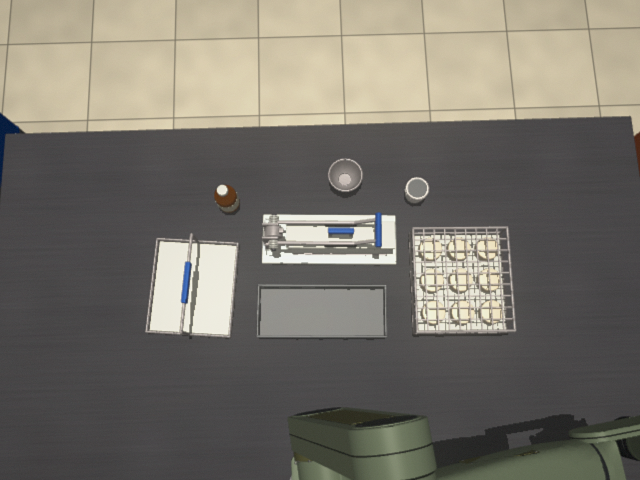

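View pics/side0.png

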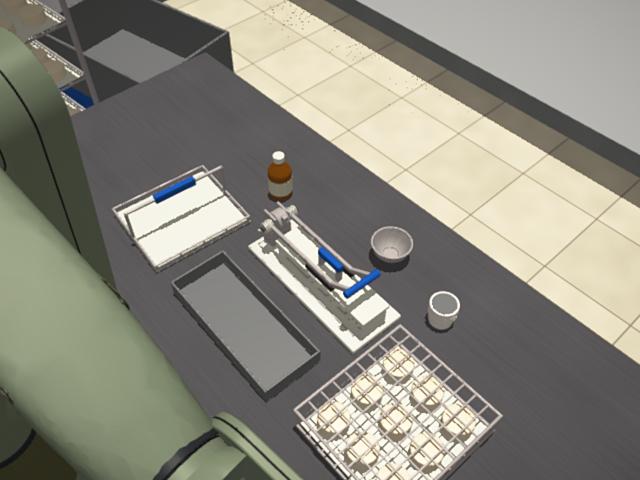

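Top view: the press is at about (330,238) with its column to the left (+y). The arm handle is at (379,230) and the plate handle at (341,231). The tray is at (193,287), the rack at (463,280) and the tub at (322,312). Next I measure these positions.

```bash
cat > h.py <<'E'
from plant import ctrl,sensors,optics
import cv2,numpy as np
CP={n:optics.camera_params(n) for n in("top","side")}
def ray(n,uv,z):
    c=CP[n]; C=-c["R"].T@c["t"]; uv=np.atleast_2d(np.asarray(uv,float))
    d=np.c_[uv,np.ones(len(uv))]@np.linalg.inv(c["mtx"]).T@c["R"]
    return C+d*((z-C[2])/d[:,2])[:,None]
def cloud(n,d):
    c=CP[n]; v,u=np.mgrid[0:480,0:640]
    p=np.stack([u*d,v*d,d],-1)@np.linalg.inv(c["mtx"]).T
    return (p-c["t"])@c["R"]
def grab(n,name=None):
    p,d=optics.grab_frame(n)
    if name: cv2.imwrite(f"pics/{name}.png",p[:,:,::-1])
    return p,d,cloud(n,d)
def blue(p):
    h=cv2.cvtColor(p,cv2.COLOR_RGB2HSV); return cv2.inRange(h,(105,150,60),(130,255,255))
def blobs(m,amin=40):
    n,l,s,c=cv2.connectedComponentsWithStats(m); return [(l==i,s[i],c[i]) for i in range(1,n) if s[i][4]>=amin]
def R(yaw):  # tool down, tool y axis at world angle yaw
    y=np.array([np.cos(yaw),np.sin(yaw),0]); z=np.array([0,0,-1.]); return np.c_[np.cross(y,z),y,z]
def st(*k):
    s=sensors.read_state(); return [np.round(s[i],2) for i in (k or("t","eef_pos","force","grip_width"))]
E
python3 - <<'E'
from h import *
for n in("top","side"):
    p=cv2.imread(f"pics/{n}0.png")[:,:,::-1].copy(); W=cloud(n,np.load(f"{n}0.npy"))
    for m,s,c in blobs(blue(p)):
        P=W[m]; r=cv2.minAreaRect(np.argwhere(m)[:,::-1].astype(np.float32))
        print(n,"blue",s,c.round(1),"zmed",np.median(P,0).round(1),"min",np.percentile(P,3,0).round(),"max",np.percentile(P,97,0).round())
        b=cv2.boxPoints(r)
        for z in(120,107,95): 
            e=ray(n,[c],z)[0]; print("   z",z,e.round(1))
        # principal axis
        q=P[:,:2]-P[:,:2].mean(0); u,sv,vt=np.linalg.svd(q,full_matrices=False); print("   axis",vt[0].round(3))
W=cloud("top",np.load("top0.npy")); p=cv2.imread("pics/top0.png")
def rect(name,mask):
    P=W[mask][:,:2].astype(np.float32); l,c=0,0
    r=cv2.minAreaRect(P); print(name,np.array(r[0]).round(1),np.array(r[1]).round(1),round(r[2],2),"n",len(P),np.median(W[mask],0).round(1))
v,u=np.mgrid[0:480,0:640]
box=lambda a,b,c,d:(u>a)&(u<b)&(v>c)&(v<d)
Z=W[...,2]
rect("tray rim/mat",box(135,250,225,345)&(Z>5)&(Z<35))
rect("mat",box(135,250,225,345)&(Z>5)&(Z<14)&(p.min(2)>150))
rect("rack top",box(400,525,215,345)&(Z>62)&(Z<78))
rect("tub rim",box(250,395,278,345)&(Z>34)&(Z<46))
rect("tub floor",box(250,395,278,345)&(Z>2)&(Z<10))
rect("bed",box(255,405,205,270)&(Z>10)&(Z<18)&(p.min(2)>150))
rect("plate",box(255,405,205,270)&(Z>63)&(Z<73)&(p.min(2)>150))
rect("column",box(255,300,205,270)&(Z>98)&(Z<110))
for nm,b in(("bottle",(210,245,175,218)),("bowl",(325,366,155,200)),("spare",(402,432,173,206))): rect(nm,box(*b)&(Z>15))
E
```

```text
top blue [  0 114  19  65 366] [  4.7 136.3] zmed [1144.6 1084.4 -419.6] min [ 961. 1049. -530.] max [1193. 1098. -361.]
   z 120 [888.5 785.9 120. ]
   z 107 [893.9 792.9 107. ]
   z 95 [898.8 799.3  95. ]
   axis [-0.724 -0.69 ]
top blue [376 213   5  33 153] [378.1 228.9] zmed [ 621.1 -129.3  127.5] min [ 584. -135.  121.] max [ 659. -124.  134.]
   z 120 [ 623.5 -130.   120. ]
   z 107 [ 626.5 -131.3  107. ]
   z 95 [ 629.3 -132.5   95. ]
   axis [-0.999  0.043]
top blue [329 229  24   4  95] [340.6 230.5] zmed [623.9 -40.2 113.6] min [619. -67. 108.] max [628. -12. 121.]
   z 120 [622.3 -39.3 120. ]
   z 107 [625.3 -39.8 107. ]
   z 95 [628.1 -40.2  95. ]
   axis [-0.032 -0.999]
top blue [182 263   8  40 182] [185.6 282.5] zmed [510.2 334.8 105.2] min [466. 327. 100.] max [554. 342. 111.]
   z 120 [507.8 331.9 120. ]
   z 107 [509.8 334.7 107. ]
   z 95 [511.6 337.4  95. ]
   axis [-0.879 -0.476]
side blue [ 64  88  29  20 270] [79.3 97.1] zmed [ 726.  1444.3 -384. ] min [ 709. 1372. -418.] max [ 740. 1522. -350.]
   z 120 [508.5 739.6 120. ]
   z 107 [514.1 757.8 107. ]
   z 95
[... 778 characters left out ...]
30 [511.7 331.6  10.8]
mat [512.6 337.2] [199.2 228.8] 84.91 n 4734 [508.6 326.3  10.1]
rack top [ 505.4 -336.2] [243.2 263.1] 88.67 n 2917 [ 500.1 -345.5   68.4]
tub rim [440.7  13.1] [320.3 130.6] 87.75 n 597 [443.   26.8  39.8]
tub floor [441.   10.2] [366.  164.9] 88.18 n 5078 [440.3  12.1   5. ]
bed [626.3 -12. ] [343.3 129.4] 87.78 n 1493 [582.7  -6.9  14.1]
plate [625.  -12.6] [324.   79.3] 86.79 n 1216 [624.8 -26.5  68.2]
column [628.1 118.5] [67.2 75.6] 86.33 n 238 [629.6 127.  103.8]
bottle [520.2 142.9] [524.3  55.6] 26.02 n 521 [722.9 240.8  82.5]
bowl [562.2 -44.2] [ 85.7 548.8] 86.54 n 573 [802.6 -61.1  31.8]
spare [ 524.5 -132.2] [ 57.2 549.4] 63.7 n 466 [ 739.3 -237.8   55.8]
```

```bash
cat >> h.py <<'E'
PY=np.array([0.0387,0.9993,0]); PX=np.array([0.9993,-0.0387,0]); PO=np.array([625.3,-39.7,0])
def pw(x,y,z): return PO+PX*x+PY*y+np.array([0,0,z])
PYAW=np.arctan2(PY[1],PY[0])
def hand(a):
    b=np.arctan2(36,255)+a; r=np.hypot(36,255)
    return pw(0,165-r*np.cos(b),84+r*np.sin(b))
E
python3 - <<'E'
from h import *
print(hand(0),hand(1.6))
up=np.array([0,0,6.])
for s in(0,np.pi):
    for P in(hand(0)+up+[0,0,120],hand(0)+up,hand(1.25)+up,hand(1.6)+up,hand(1.6)+up+[0,0,45]):
        q=ctrl.solve_ik(P,R(PYAW+s)); print(s,None if q is None else np.round(q,2))
E
```

```text
[ 621.817 -129.637  120.   ] [633.36626143 168.58462653 337.84008597]
0 [-0.34  0.32  1.36 -0.    1.46 -1.87]
0 [-0.34  0.42  1.48 -0.    1.24 -1.87]
0 [-0.01  0.28  1.22 -0.    1.64 -1.54]
0 [ 0.13  0.32  1.16 -0.    1.66 -1.4 ]
0 [ 0.13  0.32  1.08 -0.    1.75 -1.4 ]
3.141592653589793 [-0.34  0.32  1.36 -0.    1.46  1.27]
3.141592653589793 [-0.34  0.42  1.48 -0.    1.24  1.27]
3.141592653589793 [-0.01  0.28  1.22 -0.    1.64  1.6 ]
3.141592653589793 [ 0.13  0.32  1.16 -0.    1.66  1.74]
3.141592653589793 [ 0.13  0.32  1.08 -0.    1.75  1.74]
```

Run:
```python
from h import *
up=np.array([0,0,6.]); Q=R(PYAW)
ctrl.move_ptp(hand(0)+up+[0,0,110],Q)
ctrl.gripper_to(50,50)
print(st())
print(ctrl.move_l(hand(0)+up,vel=100,threshold=8),st())
ctrl.gripper_to(5,50); print(st())
```

```text
[np.float64(2.79), array([ 621.76, -129.84,  236.01]), array([ 0.43,  0.77, -0.44]), np.float64(50.2)]
False [np.float64(4.04), array([ 622.59, -129.89,  127.06]), array([-0.14, -0.12, -0.66]), np.float64(50.31)]
[np.float64(4.54), array([ 621.85, -129.66,  126.08]), array([-1.03,  0.29, -0.04]), np.float64(5.18)]
```

Run:
```python
from h import *
print(st())
grab("side","s1");grab("top","t1")
```

```text
[np.float64(4.54), array([ 621.85, -129.66,  126.08]), array([-1.03,  0.29, -0.04]), np.float64(5.18)]
```

View pics/s1.png

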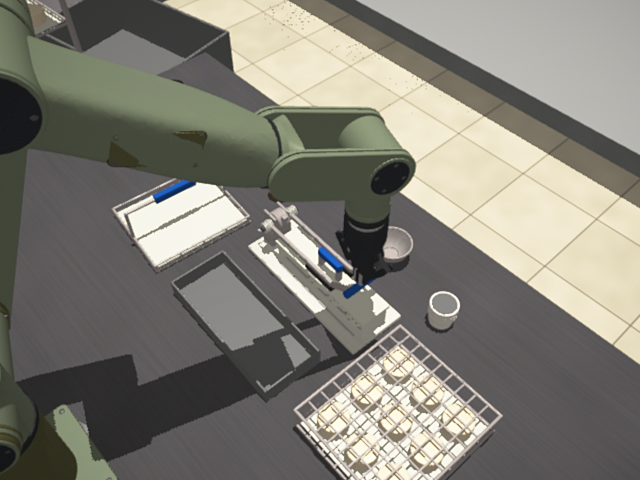

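Run:
```python
import cv2
a=cv2.imread("pics/s1.png")[220:320,300:420]; b=cv2.imread("pics/t1.png")[190:280,320:440]
cv2.imwrite("pics/z1.png",cv2.resize(a,None,fx=6,fy=6,interpolation=2)[:600,:800]);cv2.imwrite("pics/z1t.png",cv2.resize(b,None,fx=5,fy=5,interpolation=2))
```

```text
(no output)
```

View pics/z1.png

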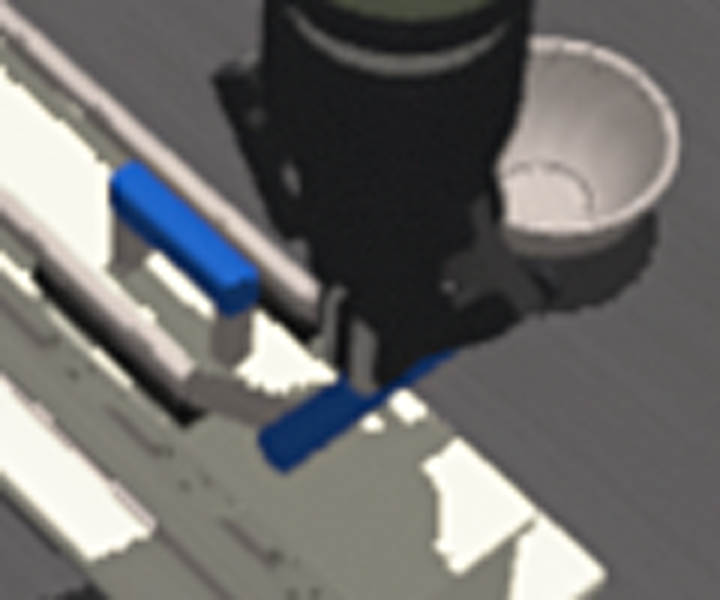

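View pics/z1t.png

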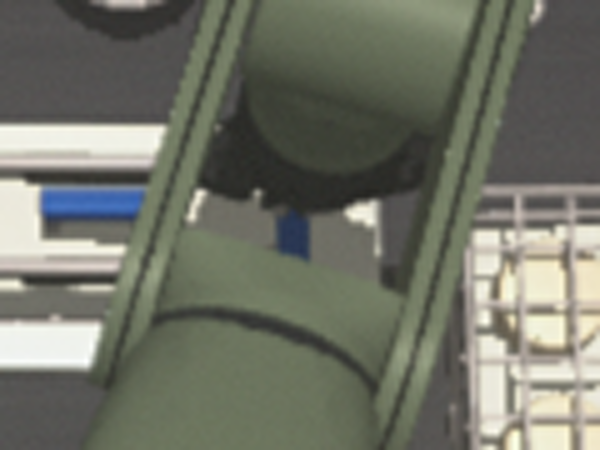

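Run:
```python
from h import *
up=np.array([0,0,6.])
ctrl.move_l(hand(0.03)+up,vel=30); print(st())
ctrl.gripper_to(0,50); print(st())
ctrl.gripper_to(30,50); print(st())
ctrl.gripper_to(0,50); print(st())
```

```text
[np.float64(5.05), array([ 622.2 , -128.5 ,  134.19]), array([ 0.19,  0.06, -0.65]), np.float64(4.82)]
[np.float64(5.28), array([ 621.72, -128.41,  133.46]), array([ 0.03,  0.08, -0.81]), np.float64(-0.26)]
[np.float64(5.68), array([ 621.83, -128.43,  133.58]), array([ 0.21, -0.33, -0.39]), np.float64(30.3)]
[np.float64(6.08), array([ 621.85, -128.44,  133.64]), array([-0.96,  0.32, -0.51]), np.float64(-0.06)]
```

Run:
```python
from h import *
up=np.array([0,0,6.])
ctrl.move_l(hand(0)+up+[0,0,50],vel=150); 
p,d,W=grab("side","s2"); print(st())
c=CP["side"]
def proj(X,n="side"):
    c=CP[n]; q=c["mtx"]@(c["R"]@X+c["t"]); return q[:2]/q[2]
e=sensors.read_state()["eef_pos"]
print("tcp",proj(e),"tip",proj(np.array(e)-[0,0,25]),"bar",proj(hand(0)))
for dx in(-42,42):print(proj(hand(0)+PX*dx))
a=p[200:320,300:440].copy(); a=cv2.resize(a,None,fx=5,fy=5,interpolation=2)
for X,col in((e,(255,0,0)),(np.array(e)-[0,0,25],(0,255,0)),(hand(0),(255,255,0))):
    u=(proj(np.array(X))-[300,200])*5; cv2.circle(a,(int(u[0]),int(u[1])),4,col,-1)
cv2.imwrite("pics/z2.png",a[:,:,::-1])
m=[b for b in blobs(blue(p)) if b[2][0]>300]
for b in m: print(b[2],np.median(W[b[0]],0).round(1))
```

```text
[np.float64(6.56), array([ 621.43, -129.5 ,  175.44]), array([-0.97,  0.58, -0.38]), np.float64(-0.25)]
tcp [362.25367489 265.81167287] tip [361.51927819 274.1467071 ] bar [360.85917242 283.85434796]
[344.04908178 295.71824103]
[377.18888107 272.32948937]
[330.32258065 259.20564516] [622.5 -45.1 114.3]
[361.81939799 282.9632107 ] [ 621.1 -133.6  128. ]
```

View pics/z2.png

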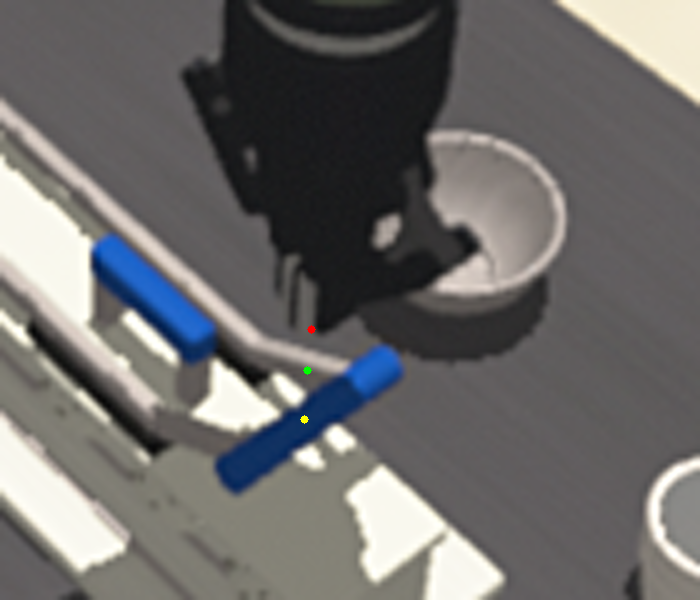

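Run:
```python
from h import *
p,d,W=grab("side")
e=np.array(sensors.read_state()["eef_pos"]);print(e.round(1))
# pts near the tool axis
D=np.hypot(W[...,0]-e[0],W[...,1]-e[1])
m=(D<60)&(W[...,2]>e[2]-40)&(W[...,2]<e[2]+80)
P=W[m]; o=np.argsort(P[:,2]); print(P[o][:40:3].round(0))
for v in range(254,280,2): print(v,[tuple(W[v,u].round(0)) for u in (356,360,362,365)])
print(sensors.read_state()["eef_rot"])
```

```text
[ 620.9 -129.3  174.7]
[[ 617. -133.  180.]
 [ 610. -132.  187.]
 [ 610. -126.  187.]
 [ 611. -128.  188.]
 [ 616. -136.  189.]
 [ 611. -126.  189.]
 [ 614. -135.  190.]
 [ 611. -123.  192.]
 [ 610. -134.  192.]
 [ 610. -131.  192.]
 [ 617. -142.  193.]
 [ 610. -136.  194.]
 [ 611. -128.  194.]
 [ 621. -143.  195.]]
254 [(np.float64(610.0), np.float64(-122.0), np.float64(212.0)), (np.float64(608.0), np.float64(-134.0), np.float64(224.0)), (np.float64(609.0), np.float64(-137.0), np.float64(227.0)), (np.float64(613.0), np.float64(-141.0), np.float64(228.0))]
256 [(np.float64(100.0), np.float64(-586.0), np.float64(1067.0)), (np.float64(611.0), np.float64(-131.0), np.float64(214.0)), (np.float64(610.0), np.float64(-137.0), np.float64(220.0)), (np.float64(615.0), np.float64(-140.0), np.float64(219.0))]
258 [(np.float64(610.0), np.float64(-123.0), np.float64(202.0)), (np.float64(610.0), np.float64(-133.0), np.float64(211.0)), (np.float64(613.0), np.float64(-135.0), np.float64(211.0)), (np.float64(613.0), np.float64(-142.0), np.float64(217.0))]
260 [(np.float64(611.0), np.float64(-123.0), n
[... 1824 characters left out ...]
.0)), (np.float64(646.0), np.float64(-117.0), np.float64(117.0))]
276 [(np.float64(656.0), np.float64(-85.0), np.float64(70.0)), (np.float64(699.0), np.float64(-58.0), np.float64(4.0)), (np.float64(646.0), np.float64(-110.0), np.float64(103.0)), (np.float64(636.0), np.float64(-126.0), np.float64(128.0))]
278 [(np.float64(652.0), np.float64(-89.0), np.float64(71.0)), (np.float64(658.0), np.float64(-94.0), np.float64(70.0)), (np.float64(630.0), np.float64(-124.0), np.float64(125.0)), (np.float64(631.0), np.float64(-130.0), np.float64(131.0))]
[[-9.99248016e-01  3.87123075e-02 -2.18160174e-03]
 [ 3.87106002e-02  9.99250128e-01  8.19469230e-04]
 [ 2.21168937e-03  7.34401890e-04 -9.99997285e-01]]
```

The camera puts the closed fingertips at z≈187, but the reported TCP height implies 150, so the two disagree by about 37 mm. That also explains why the grip missed the bar. I'll check it by gently touching free bench.

Run:
```python
from h import *
e=np.array(sensors.read_state()["eef_pos"])
ctrl.move_l([621,-129,240],vel=200)
ctrl.move_ptp([340,-185,120],R(PYAW)); print(st())
ctrl.move_l([340,-185,40],vel=120)
r=ctrl.move_l([340,-185,-25],vel=25,threshold=4); print(r,st())
ctrl.move_l([340,-185,60],vel=120); print(st())
```

```text
[np.float64(8.26), array([ 341.03, -185.61,  120.48]), array([ 0.9 , -0.12, -0.06]), np.float64(0.05)]
True [np.float64(10.73), array([ 340.  , -185.02,   -4.37]), array([-0.83,  0.71,  6.7 ]), np.float64(-0.38)]
[np.float64(11.42), array([ 339.57, -184.64,   59.5 ]), array([0.19, 0.06, 0.38]), np.float64(-0.2)]
```

```bash
cat >> h.py <<'E'
def tipz(n="side",r=30):
    p,d,W=grab(n); e=np.array(sensors.read_state()["eef_pos"])
    D=np.hypot(W[...,0]-e[0],W[...,1]-e[1]); m=(D<r)&(W[...,2]>e[2]-40)&(W[...,2]<e[2]+80)
    z=np.sort(W[m][:,2]); return e[2].round(1),z[[0,3,8,15]].round(0),np.median(W[m],0).round(0)
E
python3 - <<'E'
from h import *
print(tipz("side"),tipz("top"))
ctrl.move_l([340,-185,5],vel=120)
r=ctrl.move_l([340,-185,-20],vel=8,threshold=2.5); print(r,st())
ctrl.move_l([340,-185,5],vel=120)
ctrl.gripper_to(80)
r=ctrl.move_l([340,-185,-25],vel=12,threshold=2.5); print("open",r,st())
ctrl.move_l([340,-185,60],vel=120)
grab("side","s3"); print(st())
E
```

```text
Traceback (most recent call last):
  File "h.py", line 33, in tipz
    z=np.sort(W[m][:,2]); return e[2].round(1),z[[0,3,8,15]].round(0),np.median(W[m],0).round(0)
                                               ~^^^^^^^^^^^^
IndexError: index 0 is out of bounds for axis 0 with size 0
```

Run:
```python
from h import *
ctrl.move_l([340,-185,5],vel=120)
r=ctrl.move_l([340,-185,-20],vel=8,threshold=2.5); print(r,st())
ctrl.move_l([340,-185,5],vel=120)
ctrl.gripper_to(80)
r=ctrl.move_l([340,-185,-25],vel=12,threshold=2.5); print("open",r,st())
ctrl.move_l([340,-185,60],vel=120)
grab("side","s3"); print(st())
```

```text
True [np.float64(13.58), array([ 340.02, -185.03,   -4.35]), array([-0.57,  0.18,  4.21]), np.float64(0.22)]
open True [np.float64(16.17), array([ 340.01, -185.07,  -15.38]), array([-0.22,  1.02,  4.77]), np.float64(80.46)]
[np.float64(17.0), array([ 339.25, -184.35,   59.15]), array([-0.15, -0.62,  0.01]), np.float64(80.39)]
```

View pics/s3.png

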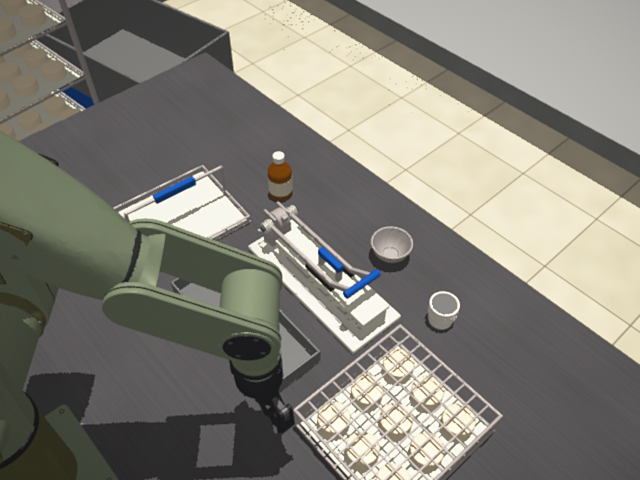

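Touch test, repeatable: the closed fingertips reach the bench at a reported z of -4.35 instead of +25. So reported z is about 29.3 mm low along the tool axis, while xy agrees. For every grasp I'll use commanded z = object z − 23.3.

```bash
cat >> h.py <<'E'
UP=np.array([0,0,-23.3])   # grasp point height -> command
E
python3 - <<'E'
from h import *
Q=R(PYAW)
ctrl.gripper_to(50,50)
ctrl.move_l([340,-185,200],vel=200)
ctrl.move_ptp(hand(0)+UP+[0,0,70],Q)
print(ctrl.move_l(hand(0)+UP,vel=80,threshold=10),st())
ctrl.gripper_to(0,50); print(st())
E
```

```text
False [np.float64(20.39), array([ 622.44, -129.78,   97.37]), array([ 0.38, -0.  ,  0.25]), np.float64(50.11)]
[np.float64(20.8), array([ 622.26, -130.96,   97.64]), array([-1.1 , -3.83,  2.36]), np.float64(14.43)]
```

Run:
```python
from h import *
off=np.array([0.3,-1,0])
for a in np.linspace(0,1.6,13)[1:]:
    s=sensors.read_state()
    f=np.linalg.norm(s["force"])
    if f>60: print("force",f); break
    ctrl.move_l(hand(a)+UP+off,vel=90)
    print(round(a,2),*st("eef_pos","force","grip_width"))
print(st())
grab("side","s4")
```

```text
0.13 [ 622.42 -124.86  128.71] [ 3.71 -6.42 -8.67] 14.25
0.27 [ 622.86 -114.04  161.77] [ 2.34 -8.39 -5.25] 14.27
0.4 [623.45 -99.28 192.83] [ 1.56 -9.48 -2.86] 14.52
0.53 [624.2  -80.67 221.73] [  0.28 -10.68   0.39] 14.58
0.67 [625.12 -58.19 248.46] [ -1.9  -12.05   3.43] 14.2
0.8 [626.19 -32.21 272.14] [ -3.87 -13.46   8.01] 14.19
0.93 [627.4   -3.1  292.36] [ -5.91 -13.41  14.79] 14.54
1.07 [628.85  30.62 307.04] [-5.9  -7.62 15.25] 14.23
1.2 [630.15  64.66 316.72] [-4.27 -4.26 13.42] 14.49
1.33 [631.54 100.74 321.27] [-2.47 -0.83 10.98] 13.51
1.47 [632.93 136.74 321.55] [-1.05  3.37  7.52] 13.96
1.6 [634.31 170.81 317.51] [0.99 3.04 7.37] 14.11
[np.float64(27.19), array([634.31, 170.81, 317.51]), array([0.99, 3.04, 7.37]), np.float64(14.11)]
```

View pics/s4.png

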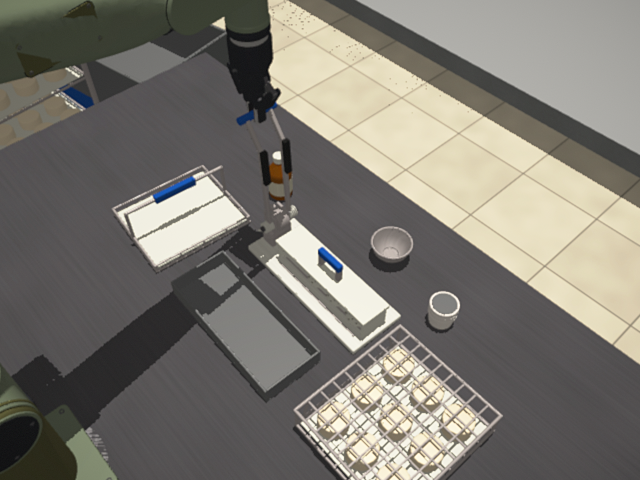

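Run:
```python
from h import *
ctrl.gripper_to(45,50)
e=np.array(sensors.read_state()["eef_pos"])
ctrl.hold(0.3)
ctrl.move_l([e[0],e[1],e[2]+45],vel=120)
ctrl.move_l([450,60,e[2]+45],vel=250)
print(st())
ctrl.hold(0.3)
# fly clear toward base right
ctrl.move_ptp([330,-230,250],R(PYAW))
p,d,W=grab("top","t5"); grab("side","s5")
for m,s,c in blobs(blue(p)): 
    if c[0]>100: print(c.round(1),np.median(W[m],0).round(1))
```

```text
[np.float64(29.46), array([450.52,  60.25, 358.43]), array([ 0.69, -0.55, -0.31]), np.float64(44.86)]
[236.5 203.8] [634.1 180.6 342.5]
[340.5 229.8] [625.4 -38.1 114.3]
[185.6 282.3] [510.8 334.9 105.5]
```

View pics/t5.png

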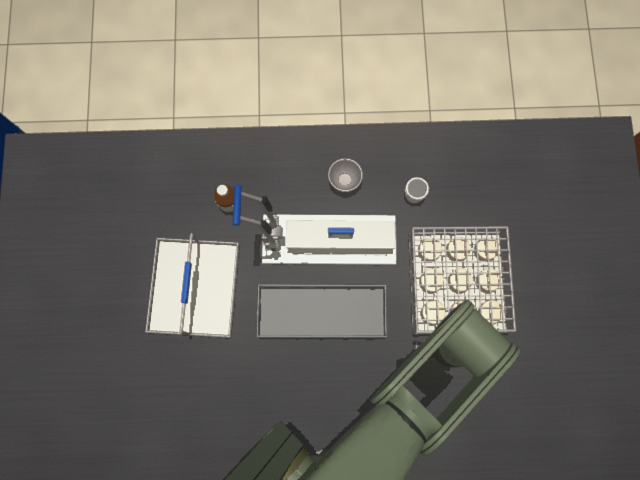

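View pics/s5.png

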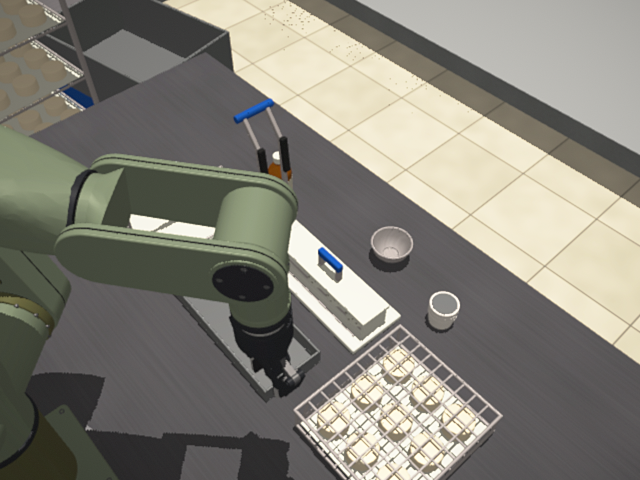

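Arm is up and staying: the handle is at (634,181,342), i.e. at the stop. The plate is still in place with its handle at pixel (340,230). Next I move the plate into the tub.

Run:
```python
from h import *
yaw=PYAW-np.pi/2
P=np.array([625.6,-40.,104]); 
for y in(yaw,yaw+np.pi):
    print([None if q is None else np.round(q[5],2) for q in [ctrl.solve_ik(P+UP,R(y)),ctrl.solve_ik(np.array([440,13,52])+UP,R(y)),ctrl.solve_ik(np.array([440,13,160])+UP,R(y))]])
Q=R(yaw)
ctrl.gripper_to(50,60)
ctrl.move_ptp(P+UP+[0,0,80],Q)
print(ctrl.move_l(P+UP,vel=80,threshold=10),st())
ctrl.gripper_to(0,60); print(st())
e=np.array(sensors.read_state()["eef_pos"])
ctrl.move_l(P+UP+[0,0,65],vel=80); print(st())
grab("side","s6")
```

```text
[np.float64(-0.16), np.float64(-0.13), np.float64(-0.13)]
[None, None, None]
False [np.float64(34.38), array([626.29, -40.13,  81.5 ]), array([-0.83, -0.46, -0.11]), np.float64(49.88)]
[np.float64(34.8), array([626.38, -40.11,  81.39]), array([1.4 , 0.01, 1.19]), np.float64(12.62)]
[np.float64(35.77), array([625.01, -39.9 , 145.03]), array([-0.25,  0.09, -3.1 ]), np.float64(12.95)]
```

View pics/s6.png

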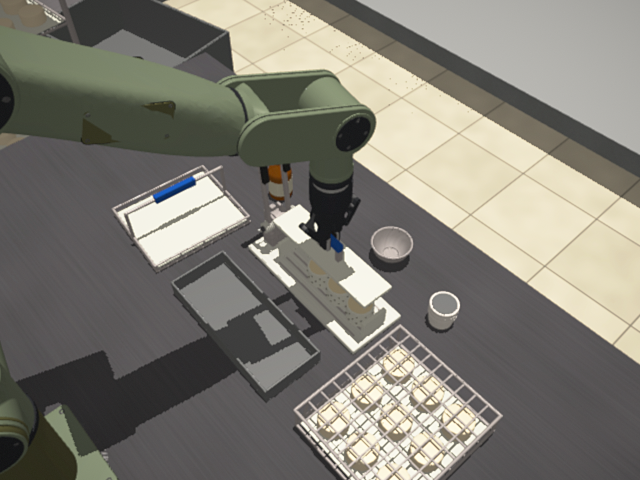

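Run:
```python
from h import *
ctrl.move_l([500,-38,147],vel=150)
ctrl.move_l([440.7,13.1,147],vel=150)
T=np.array([440.7,13.1,51.5])+UP
ctrl.move_l(T+[0,0,15],vel=120)
print(ctrl.move_l(T-[0,0,2],vel=25,threshold=5),st())
ctrl.gripper_to(40); print(st())
ctrl.move_l([440.7,13.1,180],vel=150)
ctrl.move_ptp([340,-220,230],R(PYAW-np.pi/2))
p,d,W=grab("top","t7"); grab("side","s7"); print(st())
for m,s,c in blobs(blue(p)): 
    if c[0]>100: print(c.round(1),np.median(W[m],0).round(1))
```

```text
True [np.float64(39.12), array([440.48,  13.17,  27.19]), array([0.88, 0.22, 5.16]), np.float64(12.86)]
[np.float64(39.49), array([438.58,  13.51,  25.96]), array([-0.15, -0.07, -0.42]), np.float64(40.29)]
[np.float64(41.78), array([ 340.31, -218.84,  229.35]), array([ 0.77, -0.4 ,  0.17]), np.float64(40.14)]
[236.5 203.9] [634.1 180.3 342.5]
[185.6 282.3] [511.1 335.1 105.8]
[321.2 310.4] [437.6  13.7  60.5]
```

View pics/t7.png

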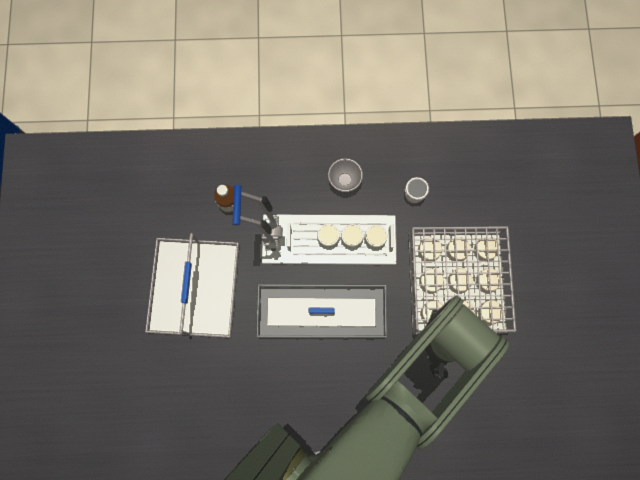

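View pics/s7.png

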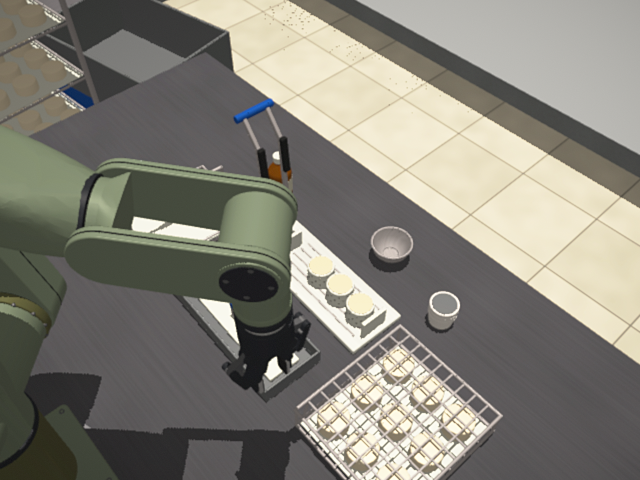

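Three moulds are on the bed at pixels (328,236), (352,236) and (376,236). The plate lies flat in the tub at about (321,312), with its handle top at z 60.5 where 60 is expected. Next I locate the moulds and the tray precisely.

```bash
cat >> h.py <<'E'
def cheeses(p,W,zlo,zhi,x0,x1,y0,y1,ztop,n="top"):
    h=cv2.cvtColor(p,cv2.COLOR_RGB2HSV)
    m=(h[...,0]>15)&(h[...,0]<35)&(h[...,1]>35)&(W[...,2]>zlo)&(W[...,2]<zhi)&(W[...,0]>x0)&(W[...,0]<x1)&(W[...,1]>y0)&(W[...,1]<y1)
    m=cv2.morphologyEx(m.astype(np.uint8),cv2.MORPH_OPEN,np.ones((3,3)))
    out=[]
    for b,s,c in blobs(m,80):
        (q,r),_=(cv2.minEnclosingCircle(np.argwhere(b)[:,::-1].astype(np.float32)),0)
        w=ray(n,[c],ztop)[0]; out.append((w[:2].round(1),c.round(1),int(s[4]),round(r,1),np.median(W[b][:,2]).round(1)))
    return out
def tray(p,W,zt=0):
    b=[(m,c) for m,s,c in blobs(blue(p)) if c[0]>100 and abs(np.median(W[m][:,2])-105-zt)<12]
    m,c=b[0]; uv=np.argwhere(m)[:,::-1].astype(float); X=ray("top",uv,100+zt)[:,:2]
    X0=X.mean(0); v=np.linalg.svd(X-X0)[2][0]; v=v*np.sign(v[0])
    hc=ray("top",[c],98+zt)[0][:2]
    v_,u_=np.mgrid[0:480,0:640]
    mm=(p.min(2)>150)&(abs(W[...,2]-10-zt)<5)&(np.hypot(W[...,0]-hc[0],W[...,1]-hc[1])<170)
    r=cv2.minAreaRect(W[mm][:,:2].astype(np.float32))
    return hc.round(1),np.degrees(np.arctan2(v[1],v[0])).round(2),np.array(r[0]).round(1),np.array(r[1]).round(1),round(r[2],2)
E
python3 - <<'E'
from h import *
p,d,W=grab("top")
for c in cheeses(p,W,45,68,560,690,-180,150,56): print(c)
print([pw(0,y,0)[:2].round(1) for y in(-91.5,-30.5,30.5,91.5)])
print(tray(p,W))
E
```

```text
(array([628.8,  -9.5]), array([327.9, 234.1]), 290, 9.7, np.float64(56.9))
(array([625.7, -70. ]), array([352. , 234.6]), 288, 9.7, np.float64(56.8))
(array([ 622.3, -129.4]), array([375.6, 235.1]), 288, 9.8, np.float64(56.8))
[array([ 621.8, -131.1]), array([624.1, -70.2]), array([626.5,  -9.2]), array([628.8,  51.7])]
(array([511.7, 336.6]), np.float64(-5.2), array([511.2, 337.1]), array([198.5, 232.2]), 84.77)
```

```bash
cat >> h.py <<'E'
def place_xy(tc,tyaw,x,y):
    c,s=np.cos(tyaw),np.sin(tyaw); return np.array([tc[0]+c*x-s*y,tc[1]+s*x+c*y])
def pick(m,yaw,zb=14,far=True):
    """m: xy of mould standing at height zb"""
    Q=R(yaw); g=np.array([m[0],m[1],zb+26])+UP
    ctrl.gripper_to(78,35)
    e=np.array(sensors.read_state()["eef_pos"])
    if e[1]>150: 
        ctrl.move_l([e[0],e[1],150],vel=200)
        ctrl.move_ptp([470,60,150],Q)
    ctrl.move_ptp(g+[0,0,70],Q)
    print("down",ctrl.move_l(g,vel=100,threshold=8),st())
    ctrl.gripper_to(45,35); print("grip",st())
    ctrl.move_l(g+[0,0,125],vel=150); print("lift",st())
def put(t,yaw,zb=10):
    Q=R(yaw); g=np.array([t[0],t[1],zb+26])+UP
    ctrl.move_l([480,np.array(sensors.read_state()["eef_pos"])[1],g[2]+125],vel=200)
    ctrl.move_l([450,200,g[2]+125],rot=Q,vel=250)
    ctrl.move_l(g+[0,0,125],rot=Q,vel=200)
    ctrl.move_l(g+[0,0,12],vel=120)
    print("put",ctrl.move_l(g-[0,0,3],vel=20,threshold=3),st())
    ctrl.gripper_to(74); 
    ctrl.move_l(g+[0,0,120],vel=150); print("rel",st())
E
python3 - <<'E'
from h import *
yp=PYAW-np.pi/2; yt=np.radians(-5.2); tc=[511.5,337]
t=place_xy(tc,yt,50,62); print(t)
ctrl.move_l([340,-220,180],vel=200)
pick([627.5,-9.5],yp)
put(t,yt)
p,d,W=grab("top","t8"); 
for c in cheeses(p,W,45,68,560,690,-180,150,56): print(c)
E
```

```text
[566.9134399 394.2132037]
down False [np.float64(44.92), array([628.13,  -9.63,  17.23]), array([ 0.11, -0.87,  0.9 ]), np.float64(78.06)]
grip [np.float64(45.25), array([628.84,  -9.65,  18.16]), array([ 0.92, -0.16,  3.49]), np.float64(54.76)]
lift [np.float64(46.23), array([626.3 ,  -9.34, 140.14]), array([ 0.12, -0.51, -2.2 ]), np.float64(55.33)]
put True [np.float64(51.06), array([566.87, 394.23,  14.16]), array([-0.72,  0.29,  4.82]), np.float64(54.97)]
rel [np.float64(52.33), array([566.03, 393.71, 131.33]), array([-0.19,  0.68,  0.09]), np.float64(74.41)]
(array([625.5, -69.8]), array([351.9, 234.6]), 289, 9.7, np.float64(57.1))
(array([ 622.4, -129.7]), array([375.8, 235.1]), 295, 9.8, np.float64(56.6))
```

View pics/t8.png

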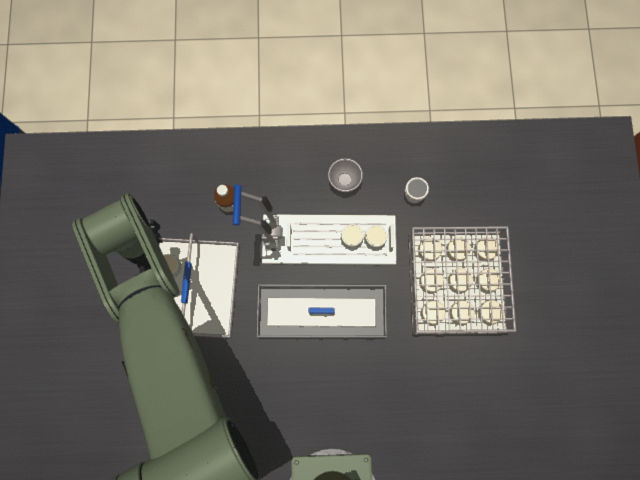

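Run:
```python
from h import *
yp=PYAW-np.pi/2
pick([625,-70],yp)
p,d,W=grab("top","t9"); T=tray(p,W); print(T)
for c in cheeses(p,W,30,68,370,690,-180,480,52): print(c)
tc=T[0]; yt=np.radians(T[1])
if np.hypot(*(tc-[511.5,337]))<3: put(place_xy(tc,yt,-50,62),yt)
```

```text
down False [np.float64(55.87), array([625.63, -70.13,  17.27]), array([0.  , 0.1 , 0.43]), np.float64(78.33)]
grip [np.float64(56.2), array([626.28, -70.32,  18.11]), array([1.09, 0.17, 4.17]), np.float64(54.83)]
lift [np.float64(57.18), array([623.8 , -69.73, 140.13]), array([ 0.34, -0.33, -1.82]), np.float64(55.33)]
(array([511.6, 336.7]), np.float64(-5.35), array([512.5, 337.4]), array([198.7, 229.3]), 84.69)
(array([ 627.3, -116.7]), array([370.4, 233.7]), 94, 7.2, np.float64(56.9))
(array([565.4, 394.8]), array([166.5, 264.2]), 303, 10.1, np.float64(53.0))
put True [np.float64(62.16), array([467.6 , 403.13,  14.14]), array([-0.88, -0.84,  4.29]), np.float64(55.16)]
rel [np.float64(63.43), array([466.78, 402.54, 131.49]), array([ 0.75, -0.79, -0.55]), np.float64(74.15)]
```

View pics/t9.png

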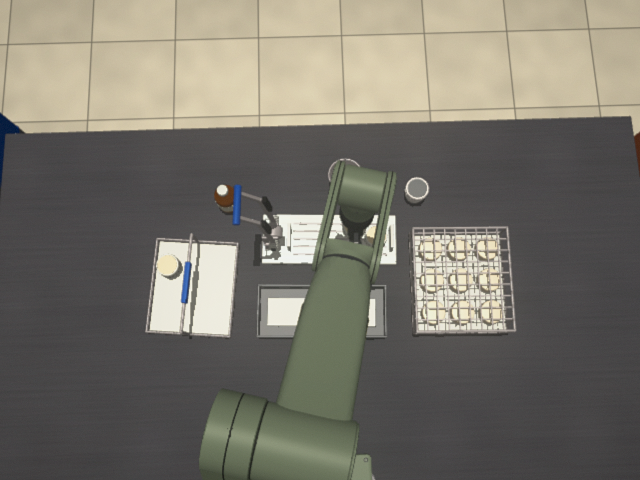

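The first mould stands on the mat at (167,265) and the tray hasn't moved. I check where the last mould is, then move it.

Run:
```python
from h import *
yp=PYAW-np.pi/2
p,d,W=grab("top")
L=cheeses(p,W,45,68,560,690,-180,150,56); print(L)
if len(L)==1 and np.hypot(*(L[0][0]-[622.3,-129.5]))<4:
    pick([622.,-130],yp)
    p,d,W=grab("top","t10"); T=tray(p,W); print(T)
    for c in cheeses(p,W,30,68,370,690,-180,480,52): print(c)
    tc=T[0]; yt=np.radians(T[1])
    if np.hypot(*(tc-[511.5,337]))<3: 
        put(place_xy(tc,yt,0,-62),yt)
        ctrl.move_ptp([340,60,200],R(yt))
        p,d,W=grab("top","t11"); T=tray(p,W); print(T); print(st())
        for c in cheeses(p,W,30,68,370,690,-180,480,52): print(c)
```

```text
[(array([ 622.1, -129.6]), array([375.7, 235.2]), 292, 9.8, np.float64(56.5))]
down False [np.float64(67.08), array([ 622.62, -130.18,   17.27]), array([1.54, 0.05, 0.23]), np.float64(78.2)]
grip [np.float64(67.42), array([ 623.17, -130.41,   18.11]), array([-0.06, -0.75,  3.7 ]), np.float64(55.35)]
lift [np.float64(68.4), array([ 620.82, -129.61,  140.08]), array([-0.24,  0.19, -2.37]), np.float64(54.97)]
(array([511.5, 336.7]), np.float64(-5.07), array([512.5, 337.4]), array([199.4, 229. ]), 84.79)
(array([565.4, 394.7]), array([166.6, 264.2]), 305, 10.1, np.float64(52.9))
(array([465.6, 404. ]), array([161.9, 304.4]), 318, 10.4, np.float64(53.1))
put True [np.float64(73.05), array([506.  , 274.98,  14.1 ]), array([-0.72,  0.62,  3.21]), np.float64(55.21)]
rel [np.float64(74.32), array([505.09, 274.6 , 131.56]), array([-0.18, -0.16, -0.26]), np.float64(73.98)]
(array([511.4, 336.7]), np.float64(-5.27), array([512.3, 336.9]), array([198., 229.]), 84.79)
[np.float64(75.46), array([340.68,  60.34, 199.99]), array([ 0.25, -0.27, -0.32]), np.float64(74.2)]
(array([565.4, 394.7]), array([166.6, 264.2]), 305, 10.1, np.float64(52.5))
(array([504.4, 275.2]), array([214.5, 287. ]), 303, 9.8, np.float64(52.7))
(array([465.5, 404. ]), array([161.9, 304.4]), 317, 10.4, np.float64(53.1))
```

View pics/t11.png

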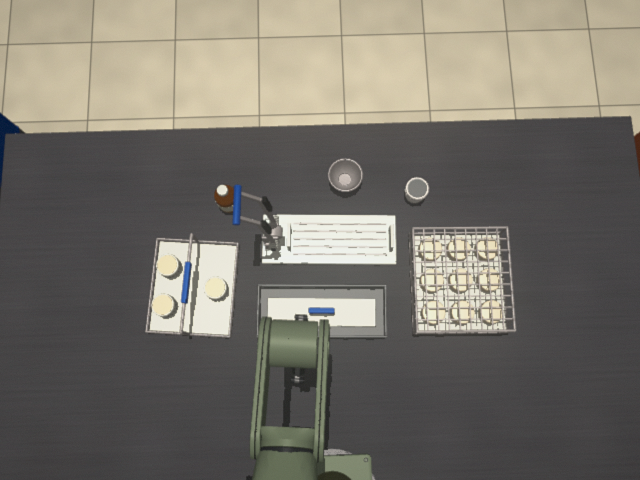

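All three moulds stand on the mat at pixels (167,264), (162,304) and (214,287), with tops at z≈52.5. Next I carry the tray, keeping x≈430 so it goes round the raised arm.

Run:
```python
from h import *
ty=np.radians(84.8); ry=np.radians(88.7)
H=np.array([511.6,336.8,95])+UP
ctrl.gripper_to(42,100)
ctrl.move_ptp(H+[0,0,80],R(ty))
p,d,W=grab("side"); 
print(ctrl.move_l(H,vel=80,threshold=8),st())
ctrl.gripper_to(0,100); print(st("eef_pos","force","grip_width","wrist_torque"))
ctrl.move_l(H+[0,0,8],vel=20); ctrl.hold(0.3); print(st("eef_pos","force","grip_width","wrist_torque"))
grab("side","s12"); grab("top","t12")
```

```text
False [np.float64(78.32), array([512.23, 337.14,  72.48]), array([ 0.34, -0.06,  0.62]), np.float64(42.0)]
[array([512.06, 336.25,  72.78]), array([-1.73, -3.24,  5.8 ]), np.float64(12.3), array([-0.61,  0.21, -0.01])]
[array([511.54, 336.78,  79.57]), array([-0.62, -0.48, -7.77]), np.float64(12.14), array([-0.07,  0.  , -0.05])]
```

View pics/s12.png

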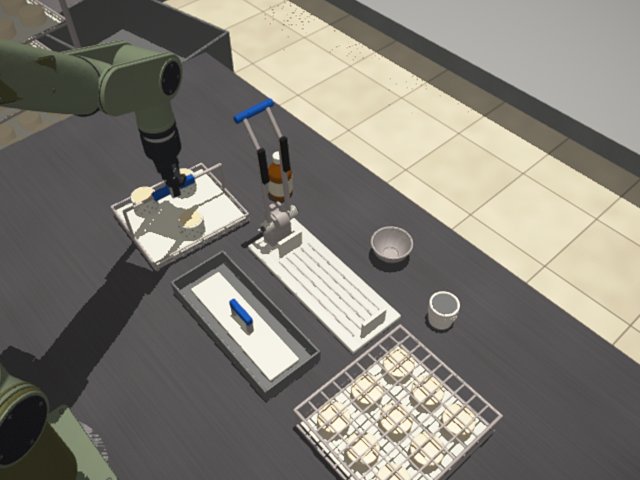

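Tray is lifted and level: 7.8 N against 7.75 N expected, with a small wrist moment. Carrying it over now.

Run:
```python
from h import *
ty=np.radians(84.8); ry=np.radians(88.7)
H=np.array([511.6,336.8,95])+UP; z=H[2]+120
ctrl.move_l([511.6,336.8,z],vel=90)
ctrl.move_l([430,300,z],vel=120)
ctrl.move_l([430,0,z],rot=R((ty+ry)/2),vel=130)
ctrl.move_l([430,-290,z],rot=R(ry),vel=130); print(st("t","eef_pos","force","grip_width","wrist_torque"))
ctrl.move_l([505.4,-336.2,z],vel=100)
grab("side","s13")
g=H[2]+70
ctrl.move_l([505.4,-336.2,g+12],vel=80)
print(ctrl.move_l([505.4,-336.2,g-2],vel=15,threshold=4),st())
grab("side","s14"); grab("top","t14")
```

```text
[np.float64(86.77), array([ 430.03, -289.43,  191.65]), array([-0.28, -0.83, -8.48]), np.float64(12.42), array([-0.05,  0.05,  0.07])]
True [np.float64(89.18), array([ 505.23, -336.14,  142.77]), array([0.4 , 0.26, 6.45]), np.float64(12.45)]
```

View pics/s14.png

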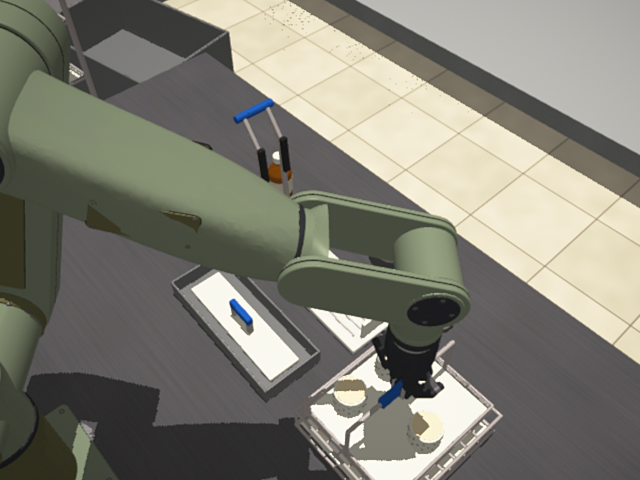

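View pics/t14.png

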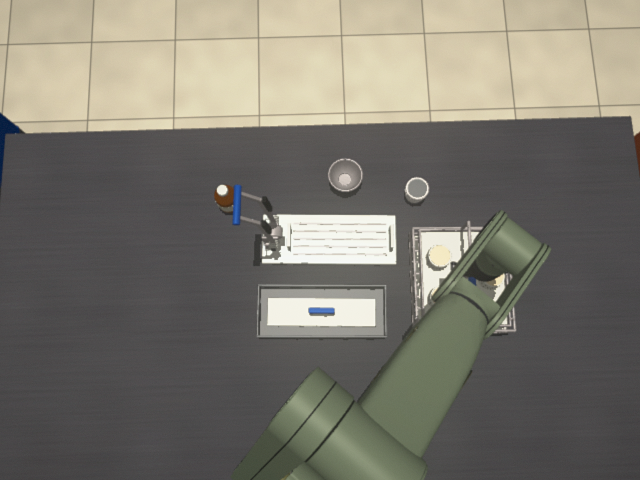

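The tray rests on the rack, with contact within 1 mm of the expected height. Releasing and checking.

Run:
```python
from h import *
ctrl.gripper_to(42); ctrl.hold(0.2)
ctrl.move_l([505.4,-336.2,230],vel=120)
ctrl.move_ptp([350,0,230],R(np.radians(88)))
p,d,W=grab("top","t15"); grab("side","s15"); print(st())
print(tray(p,W,70))
for c in cheeses(p,W,100,140,370,690,-480,-180,122): print(c)
v,u=np.mgrid[0:480,0:640]
m=(u>400)&(u<525)&(v>215)&(v<345)&(abs(W[...,2]-70)<5); r=cv2.minAreaRect(W[m][:,:2].astype(np.float32)); print("rack",r)
for b,s,c in blobs(blue(p)):
    if c[0]>100: print(c.round(1),np.median(W[b],0).round(1))
```

```text
[np.float64(92.26), array([350.87,  -0.79, 230.33]), array([ 0.6 ,  0.76, -0.59]), np.float64(41.84)]
(array([ 512.3, -336.7]), np.float64(-0.01), array([ 504.2, -334.9]), array([236.5, 256.3]), 88.93)
(array([ 554.8, -273.3]), array([439.6, 254.8]), 325, 10.3, np.float64(122.4))
(array([ 502. , -396.2]), array([492.8, 275.1]), 336, 10.7, np.float64(122.5))
(array([ 454.8, -270.6]), array([441.4, 296.6]), 334, 10.7, np.float64(122.5))
rack ((505.2410888671875, -336.1942443847656), (243.40501403808594, 262.6202392578125), 88.90991973876953)
[236.5 204.5] [632.6 180.3 342.1]
[472.1 268.4] [ 516.5 -334.8  175.3]
```

View pics/t15.png

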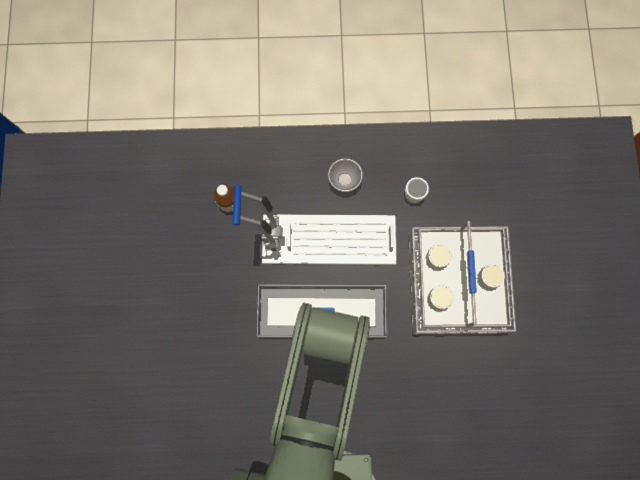

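View pics/s15.png

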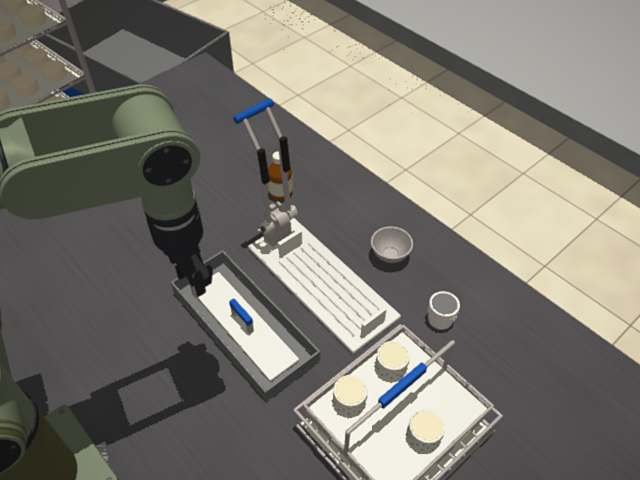

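Run:
```python
from h import *
p,d,W=grab("top")
m=(p.min(2)>150)&(abs(W[...,2]-80)<3)&(W[...,1]<-220)&(W[...,0]>370)&(W[...,0]<640); m=cv2.morphologyEx(m.astype(np.uint8),cv2.MORPH_OPEN,np.ones((3,3)))>0
print("mat",cv2.minAreaRect(W[m][:,:2].astype(np.float32)))
m=(abs(W[...,2]-94)<5)&(W[...,1]<-200)&(W[...,1]>-470)&(W[...,0]>370)&(W[...,0]<640); print("rim",cv2.minAreaRect(W[m][:,:2].astype(np.float32)))
ctrl.finish_job()
```

```text
mat ((503.9635925292969, -335.11297607421875), (192.4083709716797, 224.37831115722656), 88.41787719726562)
rim ((506.057861328125, -334.11962890625), (212.0433807373047, 241.362060546875), 88.5344467163086)
the job is handed in; nothing more can be done
```

The press is unloaded and I handed the job in at about 92 s; the system reports no verdict.

**What I did**
- I lifted the press arm to its stop and left it up.
- I laid the plate flat, handle up, in the tub.
- I stood the three moulds present on the tray mat.
- I carried the tray level round the raised arm and set it on the rack.

**Last checks**
- **Press arm:** up, with its handle at z≈342 mm, which is the stop.
- **Plate:** its handle top was at 60.5 mm just after placing (60 expected when flat on the tub floor), and its centre about 3 mm from the tub's. In the last pictures I checked it only by eye.
- **Moulds:** all three stand on the mat with tops at z≈122.5 mm (122 expected).
- **Tray:** its rim centre is about 2 mm from the rack centre and its yaw is within 0.5° of the rack's.
- **Bystanders:** the bottle, bowl and spare moulds look unmoved in the pictures.

**What failed or disagreed**
- **First grip on the press handle:** it closed above the bar. A touch on the bench showed the fingertips 29 mm higher than the reported position and `ctrl.tcp_to_tips` implied, so I corrected every height by that amount.
- **Tray position on the rack:** the tray's blue grip measured 7 mm off in x, probably because shading hid part of it. The rim, mat and mould positions all agree on the centre.

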